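# Put the seed canister away and shut the mouse-proof chest

## Robot

A 7-joint arm with a two-finger parallel gripper is mounted at the origin on the work surface. World frame = base frame: x ahead of the robot, y to its left, z up, the work surface at z = 0. Lengths are in m, angles in rad, forces in N, time in s.
With the tool pointing down it reaches from about 0.425 to 0.875 m from the base axis. Payload 4.7 kg.
Tool frame: the origin (TCP) lies on the centre line of the jaws, within the pads' length; the fingertips stand 14 mm ahead of it and the grasp point (between the pads) lies 5 mm behind it; z points along the fingers, x is the direction in which the jaws open and shut, and the axes are right-handed (so a half turn about z gives the same grasp; the last joint's range is limited). The gripper opens to 87 mm and grips with 3 to 60 N. Pads are 19 mm wide; open, the fingers measure 117 mm over their backs; the gripper's body (75 mm by 190 mm) begins 51 mm behind the grasp point.
Start: joints at [-1.312, 0.321, -0.07, 1.45, 0.023, 1.371, -0.057], TCP at [0.158, 0.631, 0.237] pointing down, gripper open.
Joint ranges: [-2.86, 2.86], [-0.3, 2.09], [-1.38, 1.24], [0.06, 2.45], [-1.56, 4.7], [0.09, 2.05], [-2.69, 2.69]. Speed limits (rad/s): [2.57, 2.57, 3.14, 3.14, 3.14, 3.14, 3.14].

## Interface

Orientations are given as a rotation vector (axis times angle).
In Python, from bench import ctrl gives the robot as it stands.
- The arm moves only by the tool drive_tool, never from a script. Its argument "rows" is a list that holds one entry, the list of rows, each a list of 5 numbers: the shift along the tool's x, y, z scaled (see below), then the turn about the tool's z scaled (see below), then the closure in counts, from 0 (fully open) to 255 (shut). In form: [[[dx, dy, dz, spin, jaw], ...]]. A call has 1 to 20 rows; each row is the pose to reach, as a shift and turn from the pose commanded when the call began, along the tool's axes at that moment, turning the shorter way round; what a row does not reach only later rows make up. The controller multiplies each number of a shift by 300 mm and each number of a turn by pi rad. A row lasts 1/8 s, in which the tool goes at most 62.5 mm and 10.7 degrees, less where a joint would pass 70% of its speed; a pose out of reach is approached as far as the arm can. A call with a number of a shift or a turn outside -1 to 1 is refused whole. A call with a gripper value outside its range is refused whole. The fingers move at their own pace and stop on an object; "grip_force" is the grip in N (left out, the last holds). Time passes only in rows, so rows that repeat a pose let the fingers close. It gives the time, the measured TCP pose, the force and the opening at its end, in the units of the state.
- ctrl.get_state(): the state, without advancing time (a new reading comes with each control period).
- ctrl.get_image(name): name is "side" or "top"; returns a dict with "img" (384x512x3 uint8, blue, green, red), "camera_matrix" (3x3 intrinsics, pixels), "R" (3x3) and "t" (3): a world point X has camera coordinates R X + t. Camera axes: x right, y down, z forward; pixel columns grow to the right and rows downward; lengths in m; the calibration is good to about 2 mm. A picture is of the moment at which its call begins. There is no depth.
- ctrl.close_job(): hands the job in, once; it reports no verdict.
The state is a dict: "time": time; "joint_positions": joint angles; "qd": joint speeds; "joint_torque": joint torques, N m; "position": TCP position; "tool_rot": TCP orientation; "ft_force": force on the tool from outside, world axes, zero at the start; "torque": the same for the moment, N m; "grip_width": opening from 0.0 (shut) to 1.0 (fully open).
Only numpy, scipy, OpenCV 4.12 (cv2) and the standard library are available. Lean on these libraries where they do the work, as an engineer would, in place of code of your own. Each camera call takes 0.05 s, during which the arm holds its last target.

## Task

Stand the aluminium seed canister upright in the empty compartment of the green seed chest, setting it down rather than dropping it. Then push the open lid from behind, up past upright, and let it go so that its own weight swings it down (do not carry it down). Last, press gently on the rivet near its front edge until the catch snaps, keep a steady press of about 14 N (10 to 18, never over 25) on the shut lid for a second to bed the rubber seal, let go, and leave everything else on the shelf where it is.

Things in the scene. Friction and masses are not known exactly. Their poses are not given: they have to be found in the camera images.
- chest: green sheet-steel seed chest fixed to the shelf, 284 along its x, 164 along its y, walls 3 thick, 112 high; origin at the centre of its underside, z up. Lid hinged along the +y side; the front is the -y side. A 50 high partition at x = 0 parts two compartments: the -x one is full of tins 63 high, the +x one is empty. A rail with a rubber seal, 15 wide and 115 high, runs inside the front wall
- cell (a point): middle of the empty compartment's floor, where the canister can stand: 70 along +x and 10 along +y from the chest's origin, 3 above the shelf; axes as the chest's. The compartment is free from 68 before to 69 beyond this point along x, and from 74 before to 69 beyond along y
- canister_mid (a point): the aluminium canister with clip-on lid, standing upright on the shelf, loose, 150 to 310 g: 54 diameter, 100 high, the top 14 being the lid of 56 diameter; this point is its centre, half-way up (50 above its underside)
- lid (a joint): lid angle in rad: about 0 shut, pi/2 upright, 2.0 its stop. It starts open, leaning back to the chest's +y side. The hinge is stiff and damped: near upright the lid stays where it is, and its weight (about 450 g) takes over only 10 to 25 degrees past upright, at 1.4 to 1.1. By weight alone it comes to rest ajar at 0.035 to 0.1, on the catch; snapped shut, within 0.022 of 0
- hinge_mid (a point): middle of the hinge line, 115 above the shelf; axes as the chest's (x along the hinge, the open lid leans over to +y, the shut lid lies towards -y). The lid is a plate 294 long along the hinge, 176 from hinge line to front edge, 5 thick, on the upper side of the hinge line when shut; its outer face is then the top, and faces +y when the lid is upright
- lid_edge (a point): middle of the lid's front edge, 176 from the hinge line; turns with the lid; its y axis points from the edge to the hinge, its z out of the outer face
- lid_press (a point): top of a flat steel rivet head, 24 diameter, on the lid's outer face, 150 from the hinge line, over the catch (a sprung roller): the place to press; axes as lid_edge. When the lid lies ajar, some 10 N here make it snap about 10 farther down, onto the rubber seal, which is firm. Rail, seal and catch sit in slotted holes: the heights where it snaps and stops vary by 3 or more either way, so press by feel
- pot_blue: loose bystander: blue glazed ceramic pot, 90 across the rim, 85 high; origin at the centre of its underside
- pot_white: loose bystander: white glazed ceramic pot, 100 across the rim, 95 high; origin at the centre of its underside
- plant_tray: loose bystander: black plastic plant tray, 360 x 230, 55 high; origin at the centre of its underside, its long side along its x
- cultivator: loose bystander: stainless three-tined hand cultivator with wooden handle lying on the shelf, about 300 long along its x, 36 high; origin on the shelf near its middle
- label_cup: loose bystander: terracotta-coloured cup, 72 across, 100 high; origin at the centre of its underside
- mister: loose bystander: clear mister bottle with orange cap, 68 across, 150 high; origin at the centre of its underside
- brush: loose bystander: bench brush lying on the shelf, about 200 long along its x; origin on the shelf at its middle
Things that resemble listed ones, but are neither listed nor needed, are in the scene too. There is more than one size of the part that bears canister_mid; the job needs the smallest.

How it is judged:
By the outcome, as a careful person would: the job done as asked, in the order asked, and still so for the second after the job is handed in, with the robot touching nothing.
It also fails if it takes over 70 s, if anything falls off the work surface, if the arm or the gripper's body presses on something with over 40 N, if the wrist force passes 120 N, or if a joint passes its speed limit or range.

## Working session

There is one attempt and no reset: what is moved stays moved. The work goes in short steps, Python scripts to look and compute and a tool call to move; the robot and the scene stay as the last step left them, time stands still between calls to the robot, and variables do not carry over. Pictures are saved under pics/ and viewed, and the job is handed in when it is done.

Besides the shell and the picture viewer there is one more tool, called by a JSON object that holds its "api" and its "payload", one argument or row to a line. drive_tool: Moves the arm, as the interface text tells. Its arguments: {"type":"object","properties":{"rows":{"type":"array"},"grip_force":{"type":"number"}},"required":["rows"]}

```bash
ls; mkdir -p pics
python3 - <<'E'
from bench import ctrl
import cv2
s=ctrl.get_state();print(s)
for n in("side","top"):
    d=ctrl.get_image(n);cv2.imwrite(f"pics/{n}0.png",d["img"]);print(n,d["camera_matrix"],d["R"],d["t"])
E
```

```text
pics
{'time': 0.0, 'joint_positions': array([-1.31195943,  0.32177216, -0.0700538 ,  1.45169454,  0.02261804,
        1.37079185, -0.05689398]), 'qd': array([-0.00019533, -0.00033843, -0.00050811,  0.00121716, -0.00068901,
       -0.00080049,  0.0010441 ]), 'joint_torque': array([ 9.40678115e-05, -4.91308486e+01, -4.03863313e-01, -3.12518513e+01,
       -6.39512180e-02,  4.43314039e-02,  1.90667220e-04]), 'position': array([0.15743856, 0.63009493, 0.23548446]), 'tool_rot': array([ 2.47498627e+00,  1.93291495e+00, -2.19778431e-03]), 'ft_force': array([ 0.38114228, -0.62689459,  0.4015945 ]), 'torque': array([0.01668755, 0.08296268, 0.01525189]), 'grip_width': 1.0029606971127565}
side [[474.64077737   0.         259.8010131 ]
 [  0.         474.64077737 192.17382879]
 [  0.           0.           1.        ]] [[ 0.66136513 -0.74980958  0.01953886]
 [-0.44317754 -0.41165316 -0.79632615]
 [ 0.60513621  0.51800316 -0.60455181]] [-0.38192413  0.28794883  1.48559903]
top [[373.4720525    0.         257.62436157]
 [  0.         373.4720525  188.8581514 ]
 [  0.           0.           1.        ]] [[-0.01317752 -0.99984758 -0.01145335]
 [-0.99505264  0.01424063 -0.09832318]
 [ 0.0984713   0.01010103 -0.99508863]] [-0.06403145  0.49900297  1.20808615]
```

View pics/side0.png

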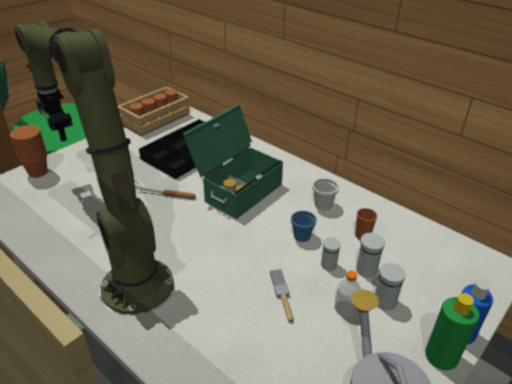

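View pics/top0.png

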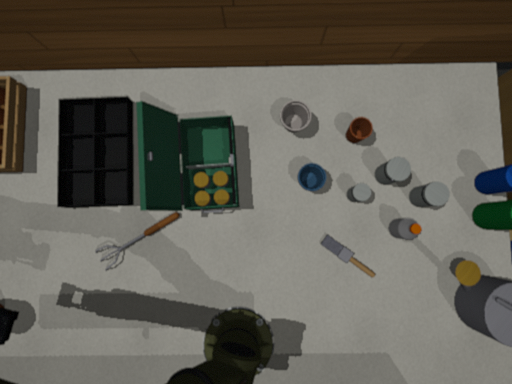

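Side view: three steel canisters at (331,254), (370,255) and (390,285). The chest has its lid leaning back on the left. In the top view the canisters are at (361,192), (398,171) and (434,195). The one at (361,192) looks shortest and narrowest. I'll check it in an enlarged crop and by measurement.

```bash
cat > h.py <<'E'
import numpy as np, cv2
from bench import ctrl
def ray(d,uv):
    K,R,t=map(np.asarray,(d["camera_matrix"],d["R"],d["t"]))
    v=R.T@np.linalg.solve(K,np.array([uv[0],uv[1],1.])); return -R.T@t, v/np.linalg.norm(v)
def onz(d,uv,z):
    c,v=ray(d,uv); return c+v*(z-c[2])/v[2]
def tri(a,ua,b,ub):
    P=lambda d:np.asarray(d["camera_matrix"])@np.c_[d["R"],d["t"]]
    X=cv2.triangulatePoints(P(a),P(b),np.array(ua,float).reshape(2,1),np.array(ub,float).reshape(2,1))[:,0];X=X[:3]/X[3]
    return X, np.round(proj(a,X)-ua,1), np.round(proj(b,X)-ub,1)
def proj(d,X):
    p=np.asarray(d["camera_matrix"])@(np.asarray(d["R"])@np.asarray(X)+d["t"]); return p[:2]/p[2]
def crop(img,x0,y0,x1,y1,k):
    return cv2.resize(img[y0:y1,x0:x1],None,fx=k,fy=k,interpolation=cv2.INTER_CUBIC)
E
python3 - <<'E'
import cv2,numpy as np
from h import crop
s=cv2.imread('pics/side0.png');t=cv2.imread('pics/top0.png')
a=crop(s,290,220,420,320,6);cv2.imwrite('pics/c1.png',a)
a=crop(t,330,140,460,240,6);cv2.imwrite('pics/c2.png',a)
cv2.imwrite('pics/c3.png',crop(s,180,100,300,220,5))
cv2.imwrite('pics/c4.png',crop(t,130,95,250,215,5))
E
```

```text
(no output)
```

View pics/c1.png

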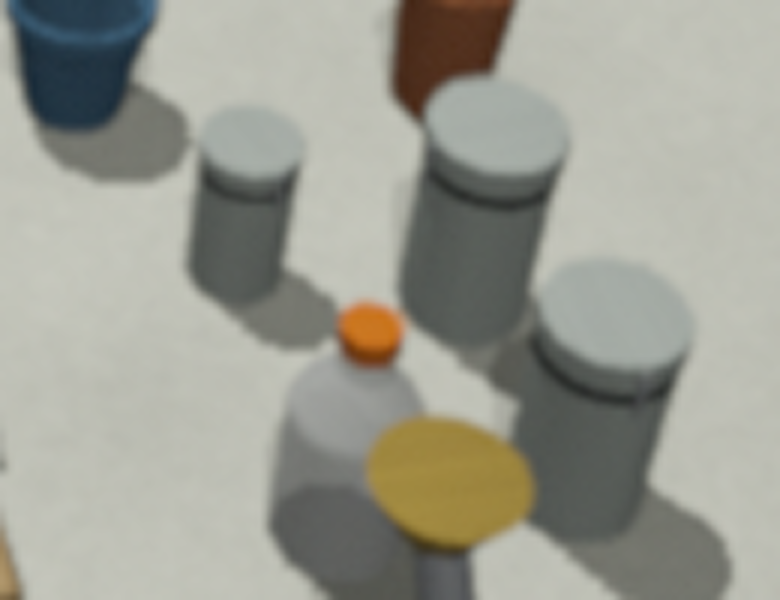

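View pics/c2.png

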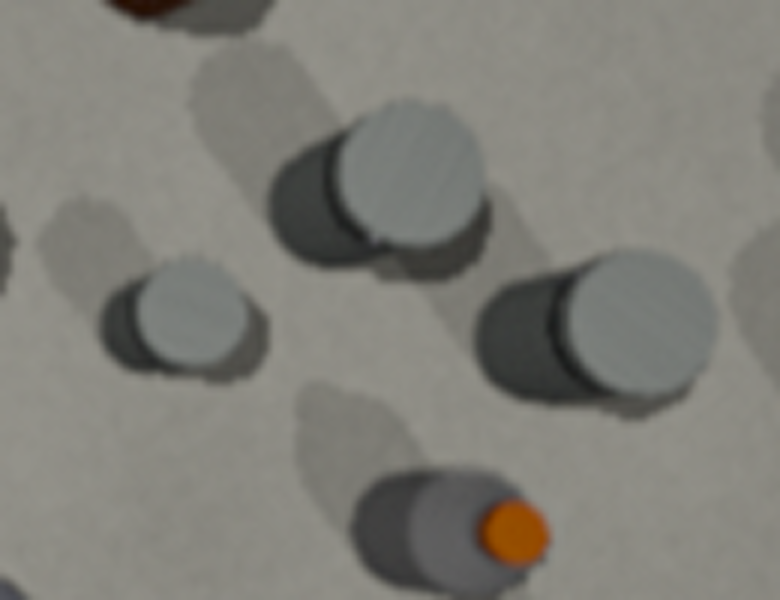

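View pics/c3.png

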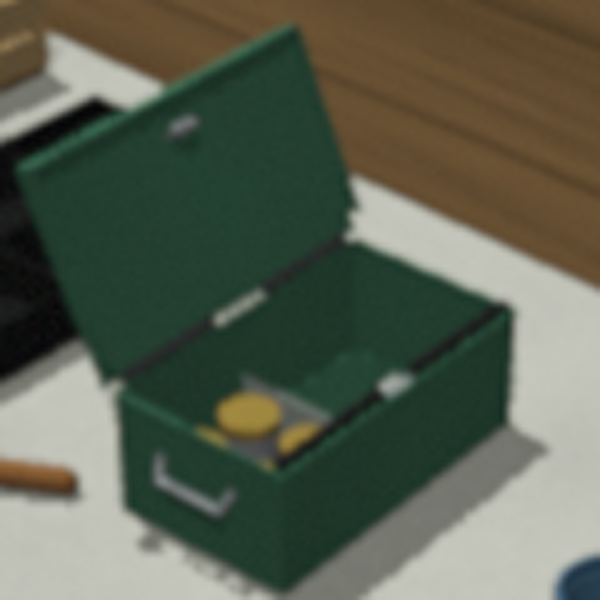

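View pics/c4.png

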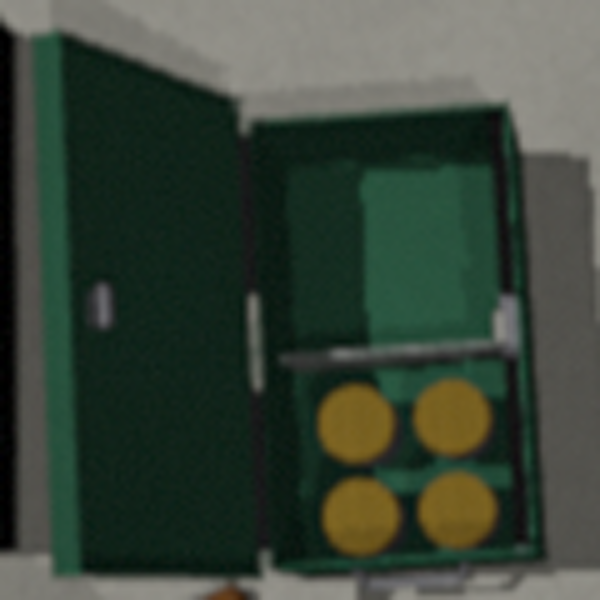

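The crops confirm it. The small canister has its top centre near side (332,244) and top (362,192), and it is clearly narrower and shorter than the other two. Next I'll triangulate it and the chest corners.

Run:
```python
from h import *
np.set_printoptions(precision=4,suppress=True)
S=ctrl.get_image("side");T=ctrl.get_image("top")
def blob(d,x0,y0,x1,y1,th):
    g=cv2.cvtColor(d["img"],cv2.COLOR_BGR2HSV).astype(int)
    b=d["img"].astype(int); sub=b[y0:y1,x0:x1]
    return sub
# canister top: colour b-r (bluish vs warm shelf) 
for d,n,(x0,y0,x1,y1) in((S,'s',(318,235,345,256)),(T,'t',(344,178,378,206))):
    sub=cv2.resize(d["img"][y0:y1,x0:x1],None,fx=4,fy=4,interpolation=cv2.INTER_CUBIC).astype(int)
    m=((sub[...,1]-sub[...,2]>5)&(sub.sum(2)>(330))).astype(np.uint8)
    c=max(cv2.findContours(m,0,1)[0],key=cv2.contourArea); e=cv2.fitEllipse(c)
    p=(np.array(e[0])+.5)/4-.5+[x0,y0]; print(n,p,np.array(e[1])/4,e[2]); 
    if n=='s':ps=p
    else:pt=p
X,_,_=r=tri(S,ps,T,pt);print('canister top',r)
P={'F+':((282,162),(231.3,116)),'F-':((236.6,194.4),(239,206)),'B-':((204,178),(184,209)),
'L+':((239.4,105),(138,102)),'L-':((184,134),(142,210))}
for k,(a,b) in P.items():
    print(k,*tri(S,a,T,b)); 
    if k[0]!='L':print('   ',onz(S,a,.112),onz(T,b,.112))
```

```text
s [331.4384 243.5996] [11.6972 16.2008] 101.77349090576172
t [364.4961 198.7206] [0.5759 0.9619] 141.19699096679688
canister top (array([ 0.4571, -0.3998,  0.1109]), array([-0.7,  0.1]), array([ 0.9, -0.8]))
F+ [0.7198 0.0099 0.1048] [ 0.4 -0. ] [-0.6  0.6]
    [0.7098 0.0043 0.112 ] [0.7194 0.0075 0.112 ]
F- [ 0.4365 -0.0135  0.1158] [ 0.2 -0. ] [-0.3  0.3]
    [ 0.4394 -0.0094  0.112 ] [ 0.4376 -0.0143  0.112 ]
B- [0.4326 0.1531 0.1079] [-0.4 -0. ] [ 0.5 -0.5]
    [0.4296 0.1476 0.112 ] [0.4308 0.1539 0.112 ]
L+ [0.7187 0.244  0.2699] [-0.8 -0. ] [ 1.4 -1.4]
L- [0.4224 0.2323 0.268 ] [-0. -0.] [ 0. -0.]
```

Run:
```python
from h import *
np.set_printoptions(precision=4,suppress=True)
S=ctrl.get_image("side");T=ctrl.get_image("top")
res={}
for d,n,(x0,y0,x1,y1),th in((S,'s',(318,232,345,256),145),(T,'t',(346,180,374,206),110)):
    g=cv2.resize(d["img"][y0:y1,x0:x1],None,fx=4,fy=4,interpolation=cv2.INTER_CUBIC).astype(int)
    w=g[...,0]-g[...,2]  # blue-red
    print(n,'centre px',g[int(g.shape[0]*.48),int(g.shape[1]*.5)],'shelf',g[2,2],np.percentile(w,[5,25,50,75,95]))
    m=((w>-1)&(g[...,1]>th-15)).astype(np.uint8)
    m=cv2.morphologyEx(m,cv2.MORPH_OPEN,np.ones((7,7)))
    c=max(cv2.findContours(m,0,1)[0],key=cv2.contourArea); e=cv2.fitEllipse(cv2.convexHull(c))
    res[n]=(np.array(e[0])+.5)/4-.5+[x0,y0]; print(n,res[n],np.array(e[1])/4,e[2],cv2.boundingRect(c))
    v=g.astype(np.uint8).copy();cv2.ellipse(v,e,(0,0,255),1);cv2.imwrite(f'pics/e{n}.png',cv2.resize(v,None,fx=3,fy=3))
print(tri(S,res['s'],T,res['t']));print(onz(S,res['s'],.1),onz(T,res['t'],.1))
v=[cv2.resize(cv2.imread(f'pics/e{n}.png'),(390,330)) for n in 'st'];cv2.imwrite('pics/e.png',np.hstack(v))
```

```text
s centre px [166 172 166] shelf [184 195 193] [-9. -9. -7.  0.  1.]
s [331.4346 243.6122] [11.0988 15.7756] 101.65816497802734 (24, 26, 62, 45)
t centre px [122 125 122] shelf [117 123 125] [-10.  -8.  -4.   0.   1.]
t [361.2571 191.9015] [16.3215 17.658 ] 101.16645812988281 (28, 17, 70, 65)
(array([ 0.4765, -0.3922,  0.0932]), array([ 0.2, -0. ]), array([-0.2,  0.2]))
[ 0.4695 -0.3955  0.1   ] [ 0.4766 -0.3911  0.1   ]
```

View pics/e.png

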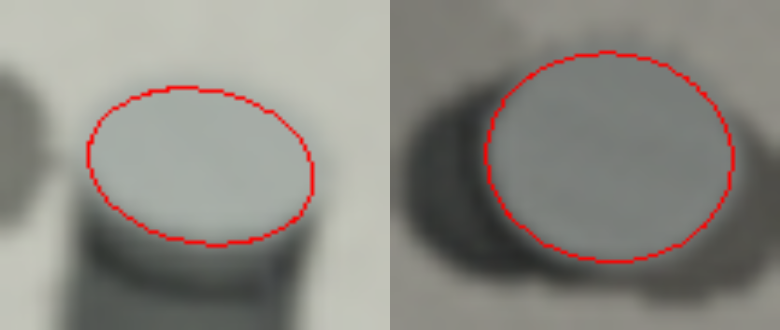

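Run:
```python
from h import *
np.set_printoptions(precision=4,suppress=True)
S=ctrl.get_image("side");T=ctrl.get_image("top")
for n,a,b,z in(('hinge strip',(248,135),(262,545),.115),('rail',(493,115),(521,545),.115),('front',(510,108),(545,555),.112),('+x rim',(508,106),(255,122),.112),('-x rim',(545,557),(275,570),.112),('part',(280,358),(510,347),.05)):
    p,q=[onz(T,(np.array(u)+.5)/5-.5+[130,95],z) for u in(a,b)]
    d=p-q;print(n,p,q,np.linalg.norm(d),'ang',np.arctan2(d[1],d[0]))
for n,a,b,z in(('hinge',(355,238),(110,378),.115),('front',(510,310),(283,472),.112),('frontrail',(505,305),(280,460),.115)):
    p,q=[onz(S,(np.array(u)+.5)/5-.5+[180,100],z) for u in(a,b)]
    d=p-q;print('S',n,p,q,np.linalg.norm(d),'ang',np.arctan2(d[1],d[0]))
from scipy.spatial.transform import Rotation as R
s=ctrl.get_state();print(R.from_rotvec(s['tool_rot']).as_matrix(),s['position'],s['time'])
```

```text
hinge strip [0.7033 0.17   0.115 ] [0.4472 0.1595 0.115 ] 0.25633806596698877 ang 0.040919841234238044
rail [0.7136 0.017  0.115 ] [0.445  0.0013 0.115 ] 0.2690111434890111 ang 0.05807986769050455
front [0.7188 0.0066 0.112 ] [ 0.4389 -0.013   0.112 ] 0.28057194912106376 ang 0.0699533185165143
+x rim [0.7201 0.0078 0.112 ] [0.7124 0.1663 0.112 ] 0.15867897617542578 ang -1.5227177216850405
-x rim [ 0.4377 -0.013   0.112 ] [0.432  0.1521 0.112 ] 0.16518814556892888 ang -1.5364695935415433
part [0.573  0.1625 0.05  ] [0.578  0.0125 0.05  ] 0.15006495867951516 ang 1.604028596105435
S hinge [0.703  0.1635 0.115 ] [0.4331 0.164  0.115 ] 0.26995332998578025 ang -0.0015441850144844128
S front [0.7109 0.0072 0.112 ] [ 0.4402 -0.0067  0.112 ] 0.2711473497533651 ang 0.05149882715878118
S frontrail [0.7101 0.0118 0.115 ] [0.446  0.0018 0.115 ] 0.2642763631890695 ang 0.03782870944601283
[[ 0.2424  0.9702 -0.    ]
 [ 0.9702 -0.2424 -0.0002]
 [-0.0002  0.     -1.    ]] [0.1576 0.6305 0.2364] 0.4
```

```bash
cat >> h.py <<'E'
from scipy.spatial.transform import Rotation as Rot
def rel(pts,s=None):
    """pts: list of (x,y,z,tool-x heading deg or None) -> row numbers from the present pose"""
    s=s or ctrl.get_state();M=Rot.from_rotvec(s['tool_rot']).as_matrix();p=s['position']
    a0=np.degrees(np.arctan2(M[1,0],M[0,0]))
    print('t %.2f'%s['time'],'pos',np.round(p,4),'head %.1f'%a0,'F',np.round(s['ft_force'],2),'w %.3f'%s['grip_width'])
    for x,y,z,a in pts:
        d=M.T@(np.array([x,y,z])-p)/.3; sp=0 if a is None else -((a-a0+180)%360-180)/180
        print((x,y,z,a),'->',np.round(d,4),'spin %.4f'%sp)
E
python3 - <<'E'
from h import *
rel([(.16,.63,.36,None),(.40,.48,.38,50),(.45,.40,.38,30)])
E
```

```text
t 0.40 pos [0.1576 0.6305 0.2364] head 76.0 F [-0.54  0.55  0.53] w 0.999
(0.16, 0.63, 0.36, None) -> [ 1.000e-04  8.400e-03 -4.119e-01] spin 0.0000
(0.4, 0.48, 0.38, 50) -> [-0.2911  0.9057 -0.4785] spin 0.1443
(0.45, 0.4, 0.38, 30) -> [-0.5094  1.132  -0.4785] spin 0.2554
```

{"api": "drive_tool", "payload": {
  "rows": [
    [[0,0,-0.2,0,0],[0,0.05,-0.4,0,0],[-0.06,0.24,-0.45,0.04,0],[-0.12,0.42,-0.48,0.08,0],[-0.18,0.6,-0.48,0.12,0],[-0.24,0.78,-0.48,0.16,0],[-0.3,0.92,-0.48,0.2,0],[-0.48,0.98,-0.48,0.25,0],[-0.66,0.99,-0.48,0.3,0],[-0.84,0.99,-0.48,0.36,0],[-1,0.99,-0.48,0.4,0]]
  ]
}}

```text
time: 1.78
position: [0.3727, 0.2655, 0.3808]
tool_rot: [-3.139, -0.1, -0.001]
ft_force: [0.1, -0.2, 0.6]
grip_width: 1.0
```

Run:
```python
from h import *
rel([(.52,.1,.38,2.6),(.475,-.392,.25,2.6),(.475,-.392,.063,2.6)])
```

```text
t 1.77 pos [0.3727 0.2655 0.3808] head 3.7 F [ 0.14 -0.2   0.59] w 1.000
(0.52, 0.1, 0.38, 2.6) -> [0.4549 0.582  0.0025] spin 0.0059
(0.475, -0.392, 0.25, 2.6) -> [0.2002 2.2093 0.4347] spin 0.0059
(0.475, -0.392, 0.063, 2.6) -> [0.1999 2.2097 1.058 ] spin 0.0059
```

{"api": "drive_tool", "payload": {
  "rows": [
    [[0.12,0.15,0,0,0],[0.22,0.32,0,0,0],[0.3,0.5,0,0,0],[0.36,0.68,0,0,0],[0.4,0.86,0,0,0],[0.4,1,0,0.006,0]]
  ]
}}

```text
time: 2.52
position: [0.5139, -0.0261, 0.3806]
tool_rot: [3.14, 0.075, 0.001]
ft_force: [0.3, 0.3, 0.4]
grip_width: 1.002
```

Run:
```python
from h import *
rel([(.475,-.3,.3,2.6),(.475,-.392,.20,2.6)])
```

```text
t 2.52 pos [ 0.5139 -0.0261  0.3806] head 2.7 F [0.26 0.32 0.38] w 1.002
(0.475, -0.3, 0.3, 2.6) -> [-0.1732  0.9056  0.2692] spin 0.0008
(0.475, -0.392, 0.2, 2.6) -> [-0.188   1.2117  0.6027] spin 0.0008
```

{"api": "drive_tool", "payload": {
  "rows": [
    [[-0.03,0.18,0.02,0,0],[-0.06,0.36,0.05,0,0],[-0.1,0.54,0.1,0,0],[-0.14,0.72,0.15,0,0],[-0.17,0.88,0.2,0,0],[-0.19,1,0.27,0,0]]
  ]
}}

```text
time: 3.28
position: [0.4711, -0.3283, 0.2998]
tool_rot: [3.14, 0.077, 0.003]
ft_force: [0.3, -0.0, -1.2]
grip_width: 0.998
```

Run:
```python
from h import *
rel([(.475,-.392,.20,2.6),(.475,-.392,.063,2.6)])
```

```text
t 3.27 pos [ 0.4711 -0.3283  0.2998] head 2.8 F [ 0.35 -0.04 -1.15] w 0.998
(0.475, -0.392, 0.2, 2.6) -> [0.002  0.2125 0.3329] spin 0.0011
(0.475, -0.392, 0.063, 2.6) -> [0.0012 0.2121 0.7896] spin 0.0011
```

{"api": "drive_tool", "payload": {
  "rows": [
    [[0,0.12,0.12,0,0],[0,0.21,0.25,0,0],[0,0.212,0.333,0,0],[0,0.212,0.333,0,0]]
  ]
}}

```text
time: 3.78
position: [0.4739, -0.3886, 0.1977]
tool_rot: [-3.138, -0.078, 0.006]
ft_force: [0.1, 0.5, -0.1]
grip_width: 1.006
```

Run:
```python
from h import *
S=ctrl.get_image("side");T=ctrl.get_image("top")
rel([(.475,-.392,.20,2.6),(.475,-.392,.063,2.6)])
cv2.imwrite('pics/p1.png',np.hstack([crop(S['img'],270,170,400,300,3),crop(T['img'],300,130,430,260,3)]))
```

```text
t 3.88 pos [ 0.4755 -0.3893  0.2005] head 2.9 F [ 0.46 -0.27  0.43] w 1.001
(0.475, -0.392, 0.2, 2.6) -> [-0.0021  0.009   0.0018] spin 0.0018
(0.475, -0.392, 0.063, 2.6) -> [-0.0025  0.0088  0.4584] spin 0.0018
```

View pics/p1.png

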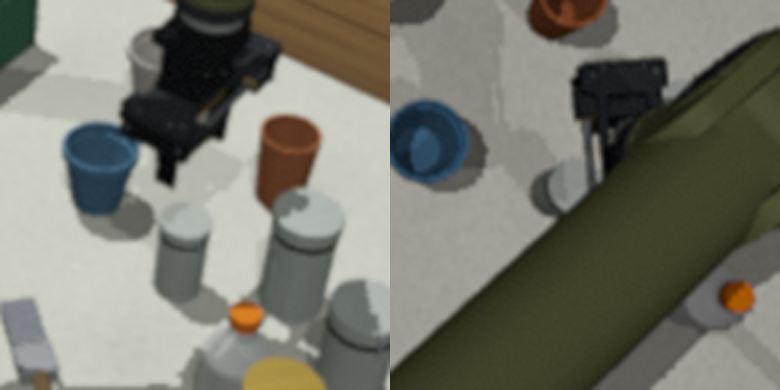

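Left view: the open gripper stands over the small canister, with its long axis along world x, the jaw direction. The neighbours are clear. I'll descend now.

{"api": "drive_tool", "payload": {
  "rows": [
    [[-0.002,0.009,0.1,0.002,0],[-0.002,0.009,0.18,0.002,0],[-0.002,0.009,0.26,0.002,0],[-0.002,0.009,0.34,0.002,0],[-0.002,0.009,0.42,0.002,0],[-0.002,0.009,0.458,0.002,0],[-0.002,0.009,0.458,0.002,0]]
  ]
}}

```text
time: 4.75
position: [0.4751, -0.3919, 0.0628]
tool_rot: [3.141, 0.071, 0.001]
ft_force: [0.4, -0.1, 0.0]
grip_width: 0.998
```

Run:
```python
from h import *
S=ctrl.get_image("side");T=ctrl.get_image("top")
rel([(.475,-.392,.063,2.6)])
cv2.imwrite('pics/p2.png',np.hstack([crop(S['img'],270,170,400,300,3),crop(T['img'],300,130,430,260,3)]))
```

```text
t 4.85 pos [ 0.4754 -0.3926  0.0637] head 2.6 F [-0.21  0.85 -0.46] w 0.998
(0.475, -0.392, 0.063, 2.6) -> [-0.0011 -0.0021  0.0022] spin -0.0002
```

View pics/p2.png

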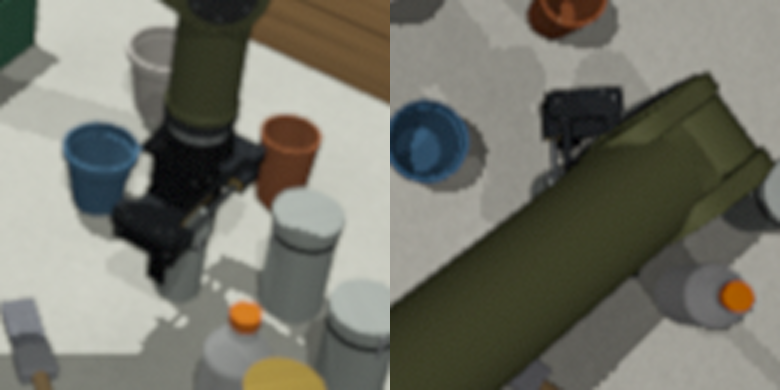

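The canister is between the fingers, with no contact felt. I'll close.

{"api": "drive_tool", "payload": {
  "rows": [
    [[0,0,0,0,120],[0,0,0,0,255],[0,0,0,0,255],[0,0,0,0,255],[0,0,0,0,255],[0,0,0,0,255]]
  ],
  "grip_force": 22
}}

```text
time: 5.6
position: [0.475, -0.3921, 0.0625]
tool_rot: [3.141, 0.07, 0.001]
ft_force: [1.7, -0.1, 0.9]
grip_width: 0.642
```

{"api": "drive_tool", "payload": {
  "rows": [
    [[0,0,-0.03,0,255],[0,0,-0.1,0,255],[0,0,-0.2,0,255],[0,0,-0.2,0,255]]
  ]
}}

```text
time: 6.1
position: [0.4756, -0.3938, 0.1256]
tool_rot: [3.138, 0.069, 0.007]
ft_force: [0.4, 0.0, -2.4]
grip_width: 0.636
```

Run:
```python
from h import *
S=ctrl.get_image("side")
rel([(.475,-.392,.38,2.6),(.6,-.15,.38,2.6)])
cv2.imwrite('pics/p3.png',crop(S['img'],270,150,400,300,4))
```

```text
t 6.15 pos [ 0.475  -0.3928  0.1239] head 2.5 F [-0.54 -0.16 -2.03] w 0.643
(0.475, -0.392, 0.38, 2.6) -> [ 0.0023 -0.0015 -0.8537] spin -0.0004
(0.6, -0.15, 0.38, 2.6) -> [ 0.4541 -0.7891 -0.8536] spin -0.0004
```

View pics/p3.png

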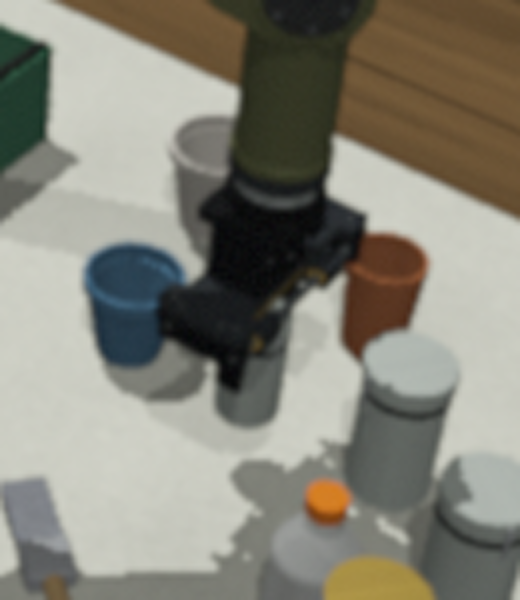

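The canister is held: the opening is 56 mm and it weighs about 2 N. Next I carry it over the compartment.

{"api": "drive_tool", "payload": {
  "rows": [
    [[0,0,-0.15,0,255],[0,0,-0.3,0,255],[0.05,-0.1,-0.45,0,255],[0.12,-0.22,-0.5,0,255],[0.2,-0.36,-0.5,0,255],[0.28,-0.5,-0.5,0,255],[0.37,-0.65,-0.5,0,255],[0.45,-0.8,-0.5,0,255],[0.5,-0.95,-0.5,0,255],[0.53,-1,-0.5,0,255],[0.53,-1,-0.5,0,255]]
  ]
}}

```text
time: 7.52
position: [0.6201, -0.0841, 0.2711]
tool_rot: [3.14, 0.074, -0.003]
ft_force: [0.9, -0.8, -2.3]
grip_width: 0.639
```

Run:
```python
from h import *
rel([(.6445,.092,.26,2.6),(.6445,.092,.07,2.6)])
```

```text
t 7.53 pos [ 0.6201 -0.0841  0.2711] head 2.7 F [ 0.91 -0.82 -2.32] w 0.639
(0.6445, 0.092, 0.26, 2.6) -> [ 0.1089 -0.5827  0.0367] spin 0.0005
(0.6445, 0.092, 0.07, 2.6) -> [ 0.1101 -0.5829  0.67  ] spin 0.0005
```

{"api": "drive_tool", "payload": {
  "rows": [
    [[0.04,-0.12,0,0,255],[0.07,-0.27,0,0,255],[0.1,-0.42,0,0,255],[0.109,-0.54,0.02,0,255],[0.109,-0.583,0.037,0,255],[0.109,-0.583,0.037,0,255],[0.109,-0.583,0.037,0,255]]
  ]
}}

```text
time: 8.4
position: [0.6451, 0.0871, 0.2616]
tool_rot: [3.14, 0.063, 0.001]
ft_force: [0.3, -0.9, -1.9]
grip_width: 0.641
```

Run:
```python
from h import *
S=ctrl.get_image("side");T=ctrl.get_image("top")
rel([(.6445,.092,.26,2.6),(.6445,.092,.07,2.6)])
cv2.imwrite('pics/p4.png',np.hstack([crop(S['img'],180,80,310,210,3),crop(T['img'],130,80,260,210,3)]))
```

```text
t 8.50 pos [0.6452 0.088  0.2618] head 2.3 F [-0.48 -0.09 -2.79] w 0.638
(0.6445, 0.092, 0.26, 2.6) -> [-0.0018 -0.0135  0.0059] spin -0.0015
(0.6445, 0.092, 0.07, 2.6) -> [-0.0023 -0.0139  0.6392] spin -0.0015
```

View pics/p4.png

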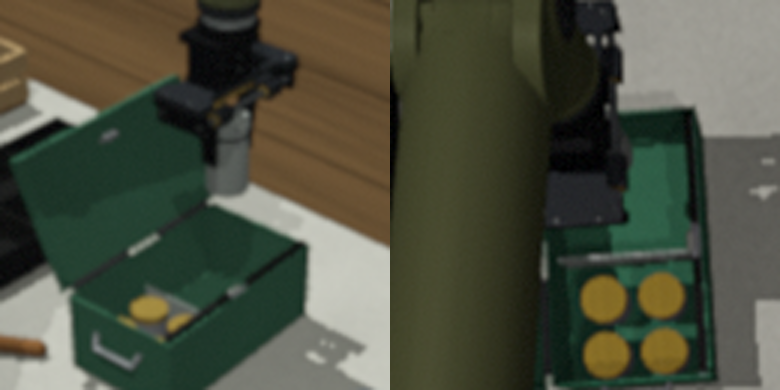

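The canister hangs over the empty right-hand compartment, with the lid clear behind it. I'll lower it, and go slowly at the end.

{"api": "drive_tool", "payload": {
  "rows": [
    [[-0.002,-0.013,0.08,-0.001,255],[-0.002,-0.013,0.18,-0.001,255],[-0.002,-0.013,0.28,-0.001,255],[-0.002,-0.013,0.38,-0.001,255],[-0.002,-0.013,0.48,-0.001,255],[-0.002,-0.013,0.55,-0.001,255],[-0.002,-0.013,0.59,-0.001,255],[-0.002,-0.013,0.61,-0.001,255],[-0.002,-0.013,0.61,-0.001,255]]
  ]
}}

```text
time: 9.62
position: [0.6446, 0.0947, 0.0785]
tool_rot: [-3.141, -0.074, -0.001]
ft_force: [0.6, 1.0, -1.9]
grip_width: 0.643
```

Run:
```python
from h import *
S=ctrl.get_image("side");T=ctrl.get_image("top")
rel([(.6445,.092,.066,2.6)])
cv2.imwrite('pics/p5.png',np.hstack([crop(S['img'],180,80,310,210,3),crop(T['img'],130,80,260,210,3)]))
```

```text
t 9.72 pos [0.6449 0.0948 0.0791] head 2.7 F [ 0.02  0.08 -1.07] w 0.640
(0.6445, 0.092, 0.066, 2.6) -> [-0.0019  0.0091  0.0438] spin 0.0007
```

View pics/p5.png

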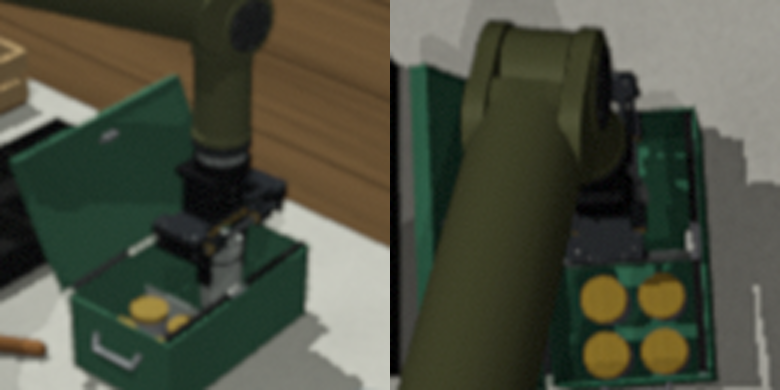

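The canister is in the compartment, about 12 mm above its floor, and everything is clear. From here I feel for the floor.

{"api": "drive_tool", "payload": {
  "rows": [
    [[0,0.004,0.012,0,255],[0,0.004,0.022,0,255],[0,0.004,0.03,0,255],[0,0.004,0.034,0,255],[0,0.004,0.034,0,255]]
  ]
}}

```text
time: 10.35
position: [0.6442, 0.0935, 0.0679]
tool_rot: [-3.141, -0.074, 0.0]
ft_force: [-0.2, 0.7, -2.8]
grip_width: 0.641
```

{"api": "drive_tool", "payload": {
  "rows": [
    [[0,0,0.003,0,255],[0,0,0.005,0,255],[0,0,0.005,0,255]]
  ]
}}

```text
time: 10.72
position: [0.6443, 0.0935, 0.0664]
tool_rot: [-3.141, -0.074, -0.0]
ft_force: [-0.2, 0.8, -2.3]
grip_width: 0.644
```

{"api": "drive_tool", "payload": {
  "rows": [
    [[0,0,0.002,0,255],[0,0,0.004,0,255],[0,0,0.004,0,255]]
  ]
}}

```text
time: 11.1
position: [0.6444, 0.0935, 0.0655]
tool_rot: [-3.141, -0.074, -0.0]
ft_force: [-0.8, 0.0, -0.7]
grip_width: 0.642
```

{"api": "drive_tool", "payload": {
  "rows": [
    [[0,0,0.002,0,255],[0,0,0.003,0,255],[0,0,0.003,0,255]]
  ]
}}

```text
time: 11.48
position: [0.6445, 0.0934, 0.0653]
tool_rot: [-3.14, -0.074, -0.001]
ft_force: [-2.4, -0.1, 5.6]
grip_width: 0.644
```

I feel the floor (+5.6 N), so it is set down. I open partway, because the fingers have only about 10 mm to the walls when fully open, and then rise.

{"api": "drive_tool", "payload": {
  "rows": [
    [[0,0,0,0,70],[0,0,0,0,45],[0,0,0,0,45],[0,0,0,0,45]]
  ]
}}

```text
time: 11.98
position: [0.6443, 0.0935, 0.0642]
tool_rot: [3.141, 0.074, -0.0]
ft_force: [-0.4, 0.0, 0.7]
grip_width: 0.821
```

{"api": "drive_tool", "payload": {
  "rows": [
    [[0,0,-0.03,0,45],[0,0,-0.1,0,45],[0,0,-0.2,0,45],[0,0,-0.35,0,45],[0,0,-0.5,0,45],[0,0,-0.7,0,45],[0,0,-0.9,0,45],[0,0,-1,0,45],[0,0,-1,0,45]]
  ]
}}

```text
time: 13.1
position: [0.6454, 0.0926, 0.3692]
tool_rot: [-3.14, -0.073, -0.011]
ft_force: [-0.1, -0.3, 0.2]
grip_width: 0.82
```

Run:
```python
from h import *
S=ctrl.get_image("side");T=ctrl.get_image("top")
rel([(.645,.35,.366,2.6),(.62,.35,.255,2.6)])
cv2.imwrite('pics/p6.png',np.hstack([crop(S['img'],180,80,310,210,3),crop(T['img'],130,80,260,210,3)]))
```

```text
t 13.20 pos [0.6441 0.0932 0.3649] head 2.7 F [ 1.02  0.49 -0.64] w 0.824
(0.645, 0.35, 0.366, 2.6) -> [ 0.0433 -0.8549 -0.0033] spin 0.0005
(0.62, 0.35, 0.255, 2.6) -> [-0.0403 -0.8587  0.3666] spin 0.0005
```

View pics/p6.png

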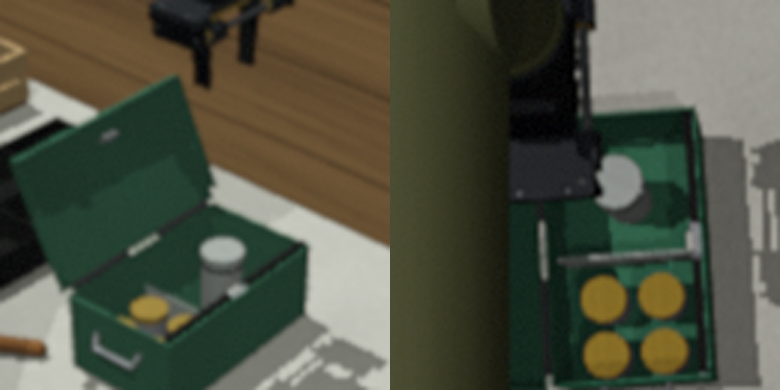

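The canister stands upright in the compartment, with its top below the rim. Next I go over and behind the lid, with jaws shut and off the rivet in x.

{"api": "drive_tool", "payload": {
  "rows": [
    [[-0.02,-0.12,0,0,120],[-0.04,-0.28,0,0,200],[-0.06,-0.44,0,0,255],[-0.08,-0.6,0,0,255],[-0.09,-0.74,0,0,255],[-0.09,-0.82,0.03,0,255],[-0.09,-0.84,0.12,0,255],[-0.09,-0.84,0.24,0,255],[-0.09,-0.84,0.34,0,255],[-0.09,-0.84,0.375,0,255],[-0.09,-0.84,0.375,0,255]]
  ]
}}

```text
time: 14.58
position: [0.6052, 0.3431, 0.2511]
tool_rot: [3.14, 0.073, -0.002]
ft_force: [-0.1, -0.6, -0.4]
grip_width: 0.005
```

Run:
```python
from h import *
S=ctrl.get_image("side");T=ctrl.get_image("top")
rel([(.605,.27,.252,2.6),(.605,.19,.252,2.6)])
cv2.imwrite('pics/p7.png',np.hstack([crop(S['img'],160,60,290,190,3),crop(T['img'],90,80,220,210,3)]))
```

```text
t 14.68 pos [0.6061 0.3437 0.2531] head 2.7 F [ 0.88 -0.81  0.1 ] w 0.006
(0.605, 0.27, 0.252, 2.6) -> [-0.0152  0.2451  0.0036] spin 0.0004
(0.605, 0.19, 0.252, 2.6) -> [-0.0276  0.5115  0.0034] spin 0.0004
```

View pics/p7.png

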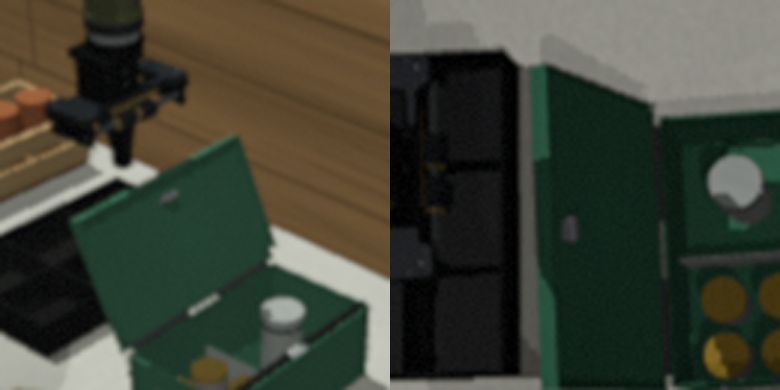

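The shut fingers are behind the lid, above the tray. I push forward, slowly once in contact.

{"api": "drive_tool", "payload": {
  "rows": [
    [[-0.006,0.1,0.003,0,255],[-0.012,0.2,0.003,0,255],[-0.015,0.25,0.003,0,255],[-0.016,0.27,0.003,0,255],[-0.018,0.29,0.003,0,255],[-0.018,0.31,0.003,0,255],[-0.02,0.33,0.003,0,255],[-0.02,0.35,0.003,0,255],[-0.021,0.37,0.003,0,255],[-0.022,0.39,0.003,0,255]]
  ]
}}

```text
time: 15.92
position: [0.6043, 0.226, 0.2509]
tool_rot: [3.14, 0.074, -0.0]
ft_force: [-0.3, 2.8, 2.3]
grip_width: 0.005
```

{"api": "drive_tool", "payload": {
  "rows": [
    [[0,0.02,0,0,255],[0,0.04,0,0,255],[0,0.06,0,0,255],[0,0.08,0,0,255],[-0.004,0.1,0,0,255],[-0.004,0.12,0,0,255],[-0.004,0.14,0,0,255],[-0.005,0.16,0,0,255]]
  ]
}}

```text
time: 16.92
position: [0.6052, 0.1784, 0.251]
tool_rot: [-3.14, -0.074, -0.001]
ft_force: [0.8, 1.7, 0.4]
grip_width: 0.009
```

Run:
```python
from h import *
S=ctrl.get_image("side");T=ctrl.get_image("top")
rel([(.605,.155,.252,2.6),(.605,.135,.252,2.6)])
cv2.imwrite('pics/p8.png',np.hstack([crop(S['img'],160,60,290,190,3),crop(T['img'],90,80,220,210,3)]))
```

```text
t 17.02 pos [0.6052 0.1773 0.251 ] head 2.6 F [-0.42 -0.05  0.74] w 0.005
(0.605, 0.155, 0.252, 2.6) -> [-0.004   0.0742 -0.0033] spin 0.0001
(0.605, 0.135, 0.252, 2.6) -> [-0.007   0.1408 -0.0033] spin 0.0001
```

View pics/p8.png

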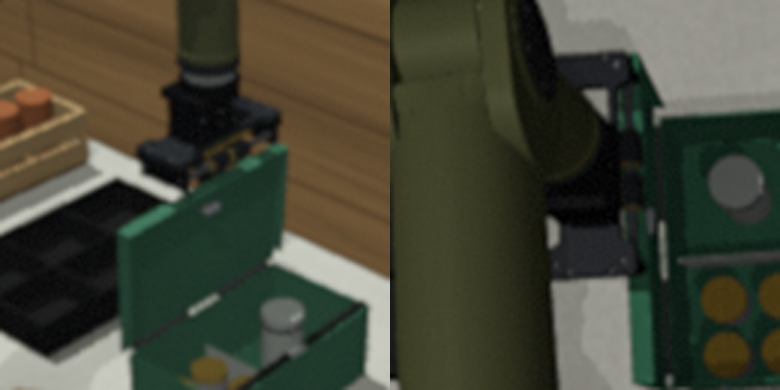

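The lid is now about upright. I push on gently past it.

{"api": "drive_tool", "payload": {
  "rows": [
    [[0,0.015,0,0,255],[0,0.03,0,0,255],[0,0.045,0,0,255],[0,0.06,0,0,255],[0,0.075,0,0,255],[0,0.075,0,0,255]]
  ]
}}

```text
time: 17.77
position: [0.6063, 0.1553, 0.2511]
tool_rot: [3.14, 0.073, 0.0]
ft_force: [0.7, -0.4, 0.3]
grip_width: 0.003
```

Run:
```python
from h import *
S=ctrl.get_image("side")
rel([(.605,.135,.252,2.6)])
cv2.imwrite('pics/p9.png',crop(S['img'],160,60,290,190,3))
```

```text
t 17.82 pos [0.6063 0.1557 0.2511] head 2.7 F [0.75 0.11 0.41] w 0.005
(0.605, 0.135, 0.252, 2.6) -> [-0.0074  0.0688 -0.003 ] spin 0.0004
```

View pics/p9.png

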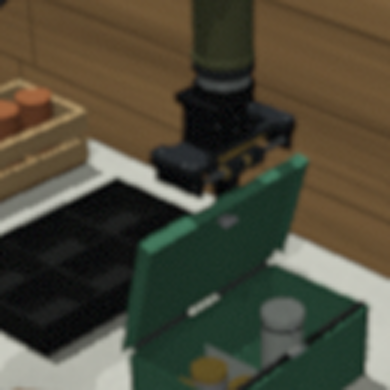

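The lid leans slightly forward now and stays put. I'll push a little further.

{"api": "drive_tool", "payload": {
  "rows": [
    [[0,0.01,0,0,255],[0,0.02,0,0,255],[0,0.03,0,0,255],[0,0.03,0,0,255]]
  ]
}}

```text
time: 18.32
position: [0.6067, 0.1466, 0.2511]
tool_rot: [3.141, 0.073, 0.0]
ft_force: [-0.2, 0.2, 0.0]
grip_width: 0.005
```

Run:
```python
from h import *
S=ctrl.get_image("side")
rel([(.605,.135,.252,2.6)])
cv2.imwrite('pics/p10.png',crop(S['img'],160,60,290,190,3))
```

```text
t 18.38 pos [0.6066 0.147  0.2511] head 2.7 F [-0.65 -0.05 -0.36] w 0.010
(0.605, 0.135, 0.252, 2.6) -> [-0.0073  0.0397 -0.0031] spin 0.0005
```

View pics/p10.png

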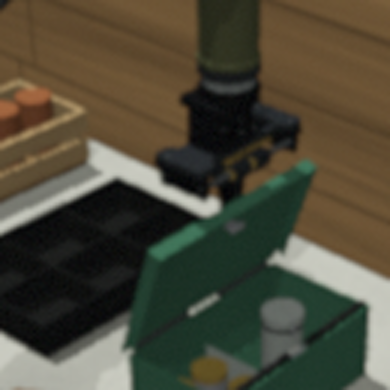

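{"api": "drive_tool", "payload": {
  "rows": [
    [[0,0,0,0,255],[0,0,0,0,255],[0,0,0,0,255]]
  ]
}}

```text
time: 18.75
position: [0.6066, 0.1474, 0.251]
tool_rot: [-3.141, -0.075, -0.0]
ft_force: [0.6, -0.8, -0.4]
grip_width: 0.004
```

Run:
```python
from h import *
S=ctrl.get_image("side")
rel([(.605,.135,.252,2.6)])
cv2.imwrite('pics/p11.png',crop(S['img'],160,60,290,190,3))
```

```text
t 18.80 pos [0.6066 0.1474 0.251 ] head 2.7 F [0.24 0.43 0.21] w 0.006
(0.605, 0.135, 0.252, 2.6) -> [-0.0072  0.0409 -0.0034] spin 0.0007
```

View pics/p11.png

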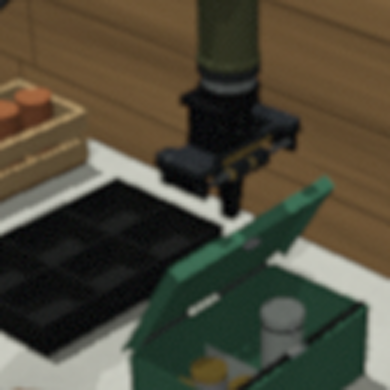

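The lid has left the fingers and is swinging down by its own weight. I draw back and up and let it settle.

{"api": "drive_tool", "payload": {
  "rows": [
    [[0,-0.03,-0.03,0,255],[0,-0.05,-0.1,0,255],[0,-0.05,-0.15,0,255],[0,-0.05,-0.15,0,255],[0,-0.05,-0.15,0,255],[0,-0.05,-0.15,0,255],[0,-0.05,-0.15,0,255],[0,-0.05,-0.15,0,255],[0,-0.05,-0.15,0,255],[0,-0.05,-0.15,0,255],[0,-0.05,-0.15,0,255],[0,-0.05,-0.15,0,255]]
  ]
}}

```text
time: 20.3
position: [0.6059, 0.1622, 0.296]
tool_rot: [-3.141, -0.074, -0.0]
ft_force: [-0.2, 0.5, -0.6]
grip_width: 0.009
```

Run:
```python
from h import *
S=ctrl.get_image("side");T=ctrl.get_image("top")
rel([(.58,.01,.25,2.6)])
cv2.imwrite('pics/p12.png',np.hstack([crop(S['img'],180,90,310,220,3),crop(T['img'],130,90,260,220,3)]))
```

```text
t 20.40 pos [0.6059 0.1622 0.296 ] head 2.7 F [-0.28  0.01  0.5 ] w 0.004
(0.58, 0.01, 0.25, 2.6) -> [-0.1102  0.5028  0.1532] spin 0.0006
```

View pics/p12.png

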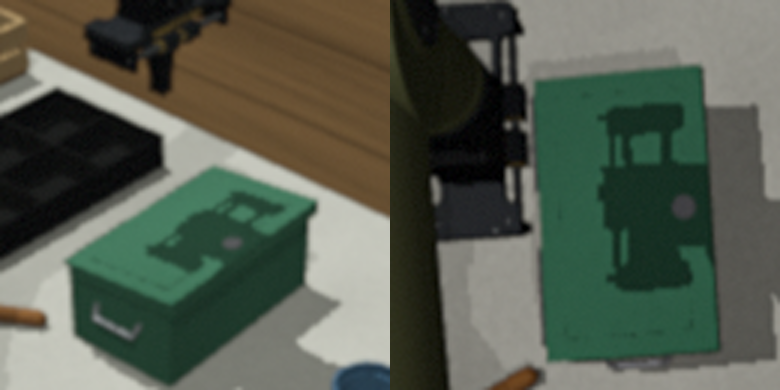

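The lid has fallen to near shut. The grey rivet is at side (257,171) and top (227.5,159). I triangulate it from both views.

Run:
```python
from h import *
np.set_printoptions(precision=4,suppress=True)
S=ctrl.get_image("side");T=ctrl.get_image("top");r=[]
for d,(x0,y0,x1,y1) in((S,(250,164,265,178)),(T,(220,151,235,167))):
    g=cv2.resize(d["img"][y0:y1,x0:x1],None,fx=4,fy=4,interpolation=cv2.INTER_CUBIC).astype(int)
    m=((g[...,2]-0.72*g[...,1]>0)).astype(np.uint8)
    c=max(cv2.findContours(m,0,1)[0],key=cv2.contourArea);e=cv2.fitEllipse(c)
    r.append((np.array(e[0])+.5)/4-.5+[x0,y0]);print(r[-1],np.array(e[1])/4)
X=tri(S,r[0],T,r[1]);print(X);print(onz(S,r[0],.128),onz(T,r[1],.128))
# lid edge corners
for n,a,b in(('F+',(316,206),(699-390,67)),('F-',(172,305),(719-390,350))):
    print(n,tri(S,(np.array(a)+.5)/3-.5+[180,90],T,(np.array(b)+.5)/3-.5+[130,90]))
x=X[0];rel([(x[0],x[1],.25,2.6),(x[0],x[1],.15,2.6)])
```

```text
[257.0049 170.4729] [4.6712 6.8734]
[227.5123 158.5174] [8.3209 8.4509]
(array([0.5808, 0.0193, 0.13  ]), array([ 0.2, -0. ]), array([-0.3,  0.3]))
[0.5824 0.0216 0.128 ] [0.582  0.0186 0.128 ]
F+ (array([0.7284, 0.0036, 0.1206]), array([ 0.2, -0. ]), array([-0.4,  0.3]))
F- (array([ 0.4352, -0.016 ,  0.1314]), array([ 0.1, -0. ]), array([-0.1,  0.1]))
t 20.50 pos [0.6059 0.1623 0.296 ] head 2.7 F [0.05 0.35 0.54] w 0.010
(np.float64(0.5808492316543663), np.float64(0.01927977042988834), 0.25, 2.6) -> [-0.106   0.4721  0.1533] spin 0.0007
(np.float64(0.5808492316543663), np.float64(0.01927977042988834), 0.15, 2.6) -> [-0.106   0.4722  0.4866] spin 0.0007
```

{"api": "drive_tool", "payload": {
  "rows": [
    [[-0.03,0.12,0,0,255],[-0.06,0.28,0,0,255],[-0.09,0.42,0.05,0,255],[-0.106,0.474,0.15,0,255],[-0.106,0.474,0.25,0,255],[-0.106,0.474,0.35,0,255],[-0.106,0.474,0.42,0,255],[-0.106,0.474,0.453,0,255],[-0.106,0.474,0.453,0,255]]
  ]
}}

```text
time: 21.62
position: [0.5807, 0.0187, 0.1599]
tool_rot: [3.14, 0.074, -0.001]
ft_force: [-0.9, -0.1, 0.5]
grip_width: 0.006
```

Run:
```python
from h import *
S=ctrl.get_image("side");T=ctrl.get_image("top")
rel([(.581,.0185,.150,2.6)])
cv2.imwrite('pics/p13.png',np.hstack([crop(S['img'],205,110,305,220,4),crop(T['img'],170,100,265,210,4)]))
```

```text
t 21.73 pos [0.5815 0.0186 0.161 ] head 2.7 F [-0.28  0.5   0.14] w 0.005
(0.581, 0.0185, 0.15, 2.6) -> [-0.0017  0.0004  0.0366] spin 0.0006
```

View pics/p13.png

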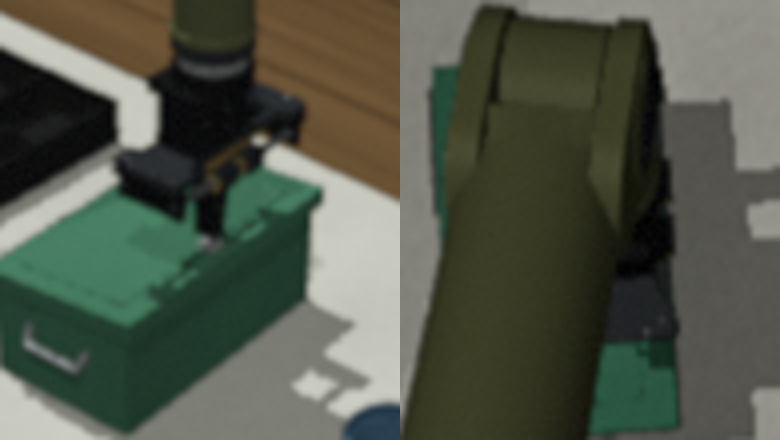

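The fingertips are right over the rivet. I descend by feel in small steps.

{"api": "drive_tool", "payload": {
  "rows": [
    [[0,0,0.01,0,255],[0,0,0.02,0,255],[0,0,0.03,0,255],[0,0,0.03,0,255]]
  ]
}}

```text
time: 22.22
position: [0.5806, 0.0187, 0.1508]
tool_rot: [3.141, 0.074, -0.001]
ft_force: [0.3, -0.3, -0.8]
grip_width: 0.003
```

{"api": "drive_tool", "payload": {
  "rows": [
    [[0,0,0.003,0,255],[0,0,0.006,0,255],[0,0,0.01,0,255],[0,0,0.01,0,255]]
  ]
}}

```text
time: 22.72
position: [0.5809, 0.0187, 0.1482]
tool_rot: [-3.141, -0.074, -0.0]
ft_force: [0.7, 0.0, 1.3]
grip_width: 0.006
```

{"api": "drive_tool", "payload": {
  "rows": [
    [[0,0,0.003,0,255],[0,0,0.006,0,255],[0,0,0.006,0,255]]
  ]
}}

```text
time: 23.1
position: [0.581, 0.0186, 0.1469]
tool_rot: [-3.14, -0.074, -0.001]
ft_force: [-1.8, -0.5, 6.7]
grip_width: 0.006
```

{"api": "drive_tool", "payload": {
  "rows": [
    [[0,0,0.002,0,255],[0,0,0.003,0,255],[0,0,0.003,0,255]]
  ]
}}

```text
time: 23.48
position: [0.581, 0.0185, 0.1463]
tool_rot: [-3.14, -0.074, -0.0]
ft_force: [-2.5, -0.6, 7.7]
grip_width: 0.003
```

{"api": "drive_tool", "payload": {
  "rows": [
    [[0,0,0.002,0,255],[0,0,0.003,0,255],[0,0,0.003,0,255]]
  ]
}}

```text
time: 23.85
position: [0.581, 0.0184, 0.1455]
tool_rot: [-3.14, -0.074, -0.001]
ft_force: [-4.3, -0.9, 7.2]
grip_width: 0.009
```

{"api": "drive_tool", "payload": {
  "rows": [
    [[0,0,0.002,0,255],[0,0,0.003,0,255],[0,0,0.003,0,255]]
  ]
}}

```text
time: 24.22
position: [0.581, 0.0183, 0.1445]
tool_rot: [-3.14, -0.074, -0.001]
ft_force: [-2.2, -0.3, 6.6]
grip_width: 0.001
```

{"api": "drive_tool", "payload": {
  "rows": [
    [[0,0,0.002,0,255],[0,0,0.004,0,255],[0,0,0.004,0,255]]
  ]
}}

```text
time: 24.6
position: [0.581, 0.0182, 0.1427]
tool_rot: [3.14, 0.074, 0.001]
ft_force: [-0.7, -1.2, 4.1]
grip_width: 0.005
```

{"api": "drive_tool", "payload": {
  "rows": [
    [[0,0,0.002,0,255],[0,0,0.004,0,255],[0,0,0.004,0,255]]
  ]
}}

```text
time: 24.98
position: [0.5806, 0.0192, 0.1406]
tool_rot: [-3.14, -0.075, 0.001]
ft_force: [0.3, -0.6, 0.6]
grip_width: 0.005
```

The force fell away, so the catch seems to have snapped. I follow down to the seal.

{"api": "drive_tool", "payload": {
  "rows": [
    [[0,0,0.003,0,255],[0,0,0.006,0,255],[0,0,0.006,0,255]]
  ]
}}

```text
time: 25.35
position: [0.5808, 0.0188, 0.1392]
tool_rot: [-3.141, -0.075, 0.0]
ft_force: [0.3, 0.8, 0.3]
grip_width: 0.003
```

{"api": "drive_tool", "payload": {
  "rows": [
    [[0,0,0.003,0,255],[0,0,0.005,0,255],[0,0,0.005,0,255]]
  ]
}}

```text
time: 25.72
position: [0.5808, 0.0187, 0.1378]
tool_rot: [-3.141, -0.074, 0.0]
ft_force: [-0.1, -0.3, -0.2]
grip_width: 0.01
```

{"api": "drive_tool", "payload": {
  "rows": [
    [[0,0,0.002,0,255],[0,0,0.004,0,255],[0,0,0.004,0,255]]
  ]
}}

```text
time: 26.1
position: [0.5809, 0.0187, 0.1371]
tool_rot: [-3.14, -0.074, -0.0]
ft_force: [-1.8, 0.3, 3.6]
grip_width: 0.007
```

{"api": "drive_tool", "payload": {
  "rows": [
    [[0,0,0.002,0,255],[0,0,0.003,0,255],[0,0,0.003,0,255]]
  ]
}}

```text
time: 26.48
position: [0.581, 0.0187, 0.137]
tool_rot: [-3.14, -0.074, -0.0]
ft_force: [-4.1, 0.5, 10.4]
grip_width: 0.004
```

{"api": "drive_tool", "payload": {
  "rows": [
    [[0,0,0.001,0,255],[0,0,0.0015,0,255]]
  ]
}}

```text
time: 26.72
position: [0.581, 0.0187, 0.137]
tool_rot: [-3.14, -0.074, -0.0]
ft_force: [-6.1, 0.4, 13.2]
grip_width: 0.007
```

That is 13 N. I hold it for more than a second, checking partway.

{"api": "drive_tool", "payload": {
  "rows": [
    [[0,0,0,0,255],[0,0,0,0,255],[0,0,0,0,255],[0,0,0,0,255]]
  ]
}}

```text
time: 27.22
position: [0.5809, 0.0187, 0.137]
tool_rot: [-3.14, -0.074, -0.0]
ft_force: [-5.2, 0.6, 12.7]
grip_width: 0.007
```

{"api": "drive_tool", "payload": {
  "rows": [
    [[0,0,0,0,255],[0,0,0,0,255],[0,0,0,0,255],[0,0,0,0,255],[0,0,0,0,255],[0,0,0,0,255]]
  ]
}}

```text
time: 27.98
position: [0.5809, 0.0187, 0.137]
tool_rot: [-3.14, -0.074, -0.0]
ft_force: [-4.5, 1.1, 12.6]
grip_width: 0.007
```

{"api": "drive_tool", "payload": {
  "rows": [
    [[0,0,-0.005,0,255],[0,0,-0.02,0,255],[0,0,-0.1,0,255],[0,0,-0.25,0,255],[0,0,-0.4,0,255],[0,-0.1,-0.5,0,255],[0,-0.3,-0.5,0,255],[0,-0.45,-0.5,0,255],[0,-0.6,-0.5,0,255],[0,-0.6,-0.5,0,255]]
  ]
}}

```text
time: 29.22
position: [0.5711, 0.2042, 0.2843]
tool_rot: [-3.14, -0.087, 0.002]
ft_force: [0.1, -0.3, -0.5]
grip_width: 0.005
```

Run:
```python
from h import *
np.set_printoptions(precision=4,suppress=True)
S=ctrl.get_image("side");T=ctrl.get_image("top");r=[]
cv2.imwrite('pics/p14.png',S['img']);cv2.imwrite('pics/p15.png',T['img'])
for d,(x0,y0,x1,y1) in((S,(250,164,265,180)),(T,(220,151,235,167))):
    g=cv2.resize(d["img"][y0:y1,x0:x1],None,fx=4,fy=4,interpolation=cv2.INTER_CUBIC).astype(int)
    m=((g[...,2]-0.72*g[...,1]>0)).astype(np.uint8)
    c=max(cv2.findContours(m,0,1)[0],key=cv2.contourArea);e=cv2.fitEllipse(c)
    r.append((np.array(e[0])+.5)/4-.5+[x0,y0]);print(r[-1],np.array(e[1])/4)
print(tri(S,r[0],T,r[1]))
rel([])
for n,d in(('side',S),('top',T)):
    o=cv2.imread(f'pics/{n}0.png')
    print(n,'diff',cv2.absdiff(o,d['img']).max(2).mean())
```

```text
[257.1597 172.8723] [4.8808 7.2245]
[228.1674 159.0427] [8.1565 8.5864]
(array([0.581 , 0.0183, 0.1194]), array([ 0.2, -0. ]), array([-0.3,  0.3]))
t 29.32 pos [0.5723 0.1984 0.2849] head 2.8 F [-0.76 -1.32  1.05] w 0.005
side diff 10.159042358398438
top diff 14.475392659505209
```

View pics/p14.png

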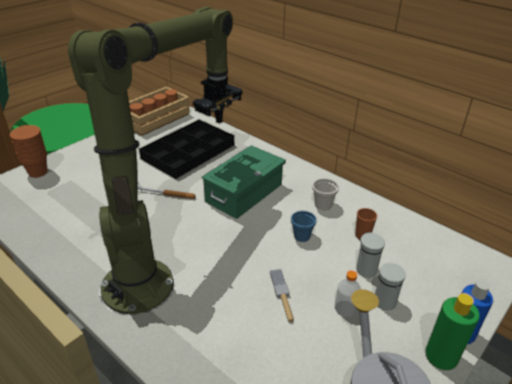

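View pics/p15.png

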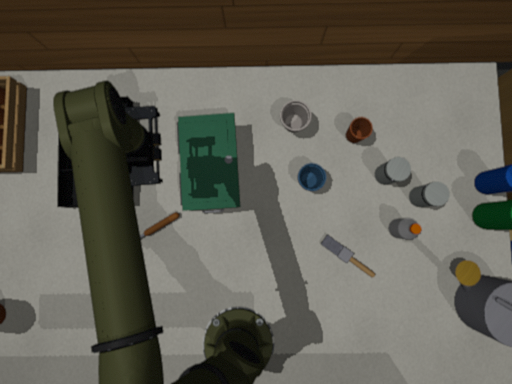

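The lid is shut. The rivet is now at z ≈ 0.119, against 0.130 before, and the bystanders sit at the same pixels as at the start. The arm is clear, so I hand in.

```bash
python3 -c "
from bench import ctrl
print(ctrl.close_job())"
```

```text
the job is handed in; nothing more can be done
None
```

The job is done and handed in at about 29.3 s, and my last checks found no faults.

- **Canister:** I picked the smallest of the three. It is standing upright in the empty compartment; I felt the floor at about 5.6 N before releasing it.
- **Lid:** I pushed it from behind until it was some way past upright. It then left the fingers and swung down by its own weight.
- **Catch:** I pressed the rivet in small steps. The force readings rose to at most 7.7 N and then dropped to zero as it snapped.
- **Seal:** I then held a steady press on the shut lid for about 1.25 s. It read 12.6 to 13.2 N downward, plus 4 to 6 N sideways in the same readings.
- **Last checks:** The two camera views put the rivet about 10.6 mm lower than when the lid was ajar, which fits a snapped catch. By eye, the loose things in the last pictures are where they started, though the arm partly hides the tray and cultivator from above. The tool is clear of everything.
- **Uncertain:** Force was read only at the end of each move, so brief peaks between readings were not seen. The views and the fingertip contact disagree by about 4 mm on the rivet's height when shut (0.119 m against 0.123 m).

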